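Shingle slide mailers along the reading tray

TASK

A row of slide mailers has been started at one end of the steel tray. Find the two other long, narrow mailers of the same size on the desk and continue the row with them towards the tray's empty end, in either order: lined up lengthwise with the first like roof shingles, each with its far end down on the tray and its near end lying on top of the mailer before it, overlapping that one by about a third of its length. Leave the first mailer where it lies.

Things in the scene. Friction and masses are not known exactly. Their poses are not given: they have to be found in the camera images.
- tray: open dark steel tray fixed to the desk, 270 x 130 mm, its floor 5 mm above the desk; side lips 11 mm and end walls 19 mm high above the desk (3 and 4 mm thick). Origin: centre of its underside, on the desk. x runs along its length: the first mailer lies flat at the -x end, the row grows towards +x, and the row lies on the tray's long centre line. z up
- starter_center (a point): the first mailer of the row, loose, already lying flat on the tray floor at the tray's -x end, its x along the tray's x: a flat white plastic slide mailer (closed hinged box with a paper-coloured window on top), 82 x 34 x 8 mm, 30 g. This point is its centre, 4 mm above its underside; x along its 82 mm length, y across its 34 mm width, z up. Both ends are alike, so either way round will do. 
- mailer_a_center (a point): one of the two mailers to lay in the row, lying flat on the open desk: a flat white plastic slide mailer (closed hinged box with a paper-coloured window on top), 82 x 34 x 8 mm, 30 g. This point is its centre, 4 mm above its underside; x along its 82 mm length, y across its 34 mm width, z up. Both ends are alike, so either way round will do. Short, wide and square boxes lie near it; only this size is wanted.
- mailer_b_center (a point): the other of the two mailers to lay in the row, lying flat on the open desk, the same as mailer_a: a flat white plastic slide mailer (closed hinged box with a paper-coloured window on top), 82 x 34 x 8 mm, 30 g. This point is its centre, 4 mm above its underside; x along its 82 mm length, y across its 34 mm width, z up. Both ends are alike, so either way round will do. 

How it is judged (in metres and radians):
At the end, for the whole second after the job is handed in: In either order, both mailers overlap the one before by 12 to 42 mm (centres 40 to 70 mm apart), lean 3 to 17 deg with centres under 24 mm above the desk, and lie within 15 mm and 12 deg of the first's line. The first lies flat, within 15 mm of its start and 12 deg of the tray's length (((x of mailer_a_center in the frame of starter_center between 0.04 and 0.07 m and x of mailer_b_center in the frame of starter_center above 0.08 m and horizontal distance between mailer_a_center and mailer_b_center between 0.04 and 0.07 m) or (x of mailer_b_center in the frame of starter_center between 0.04 and 0.07 m and x of mailer_a_center in the frame of starter_center above 0.08 m and horizontal distance between mailer_b_center and mailer_a_center between 0.04 and 0.07 m)) and y of mailer_a_center in the frame of starter_center between -0.015 and 0.015 m and angle between the y axis of each of mailer_a_center, mailer_b_center and the y axis of starter_center, either way round below 0.21 rad and angle between mailer_a_center's own z axis and vertical between 0.05 and 0.3 rad and z of each of mailer_a_center, mailer_b_center in the frame of tray below 0.024 m and y of mailer_b_center in the frame of starter_center between -0.015 and 0.015 m and angle between mailer_b_center's own z axis and vertical between 0.05 and 0.3 rad and distance of starter_center from where it was at the start of the episode below 0.015 m and angle between the x axis of starter_center and the x axis of tray, either way round below 0.21 rad and angle between starter_center's own z axis and vertical below 0.05 rad); the robot touches nothing.
It also fails if it takes over 51 s, if anything falls off the work surface, if the arm or the gripper's body presses on something with over 40 N, if the wrist force passes 120 N, or if a joint passes its speed limit or range.

ROBOT

A 6-joint arm with a two-finger parallel gripper is mounted at the origin on the work surface. World frame = base frame: x ahead of the robot, y to its left, z up, the work surface at z = 0. Lengths are in mm, angles in rad, forces in N, time in s.
With the tool pointing down it reaches from about 275 to 1000 mm from the base axis. Payload 8.4 kg.
Tool frame: the origin (TCP) lies at the very end of the fingers, on their centre line; the grasp point (between the pads) lies 19 mm behind it; z points along the fingers, y is the direction in which the jaws open and shut (so a half turn about z gives the same grasp; the last joint's range is limited). The gripper opens to 85 mm and grips with 20 to 120 N. Pads are 22 mm wide; open, the fingers measure 114 mm over their backs; the gripper's body (76 mm by 85 mm) begins 54 mm behind the grasp point. The pads swing forward as they close: fully open they stand 13 mm farther back than shut.
Start: joints at [1.172, 0.353, 1.633, -0, 1.155, -0.002], TCP at [241.542, 576.442, 231.281] pointing down, gripper open.
Joint ranges: [-2.63, 2.63], [-0.92, 2.1], [0.06, 2.66], [-1.3, 4.44], [0, 2.69], [-3.02, 3.02]. Speed limits (rad/s): [2.22, 2.22, 2.79, 3.14, 3.14, 3.14].

INTERFACE

Orientations are given as [roll, pitch, yaw] about the fixed x, y, z axes, in that order (R = Rz(yaw) Ry(pitch) Rx(roll)).
In Python, from rig import r gives the robot as it stands.
- The arm moves only by the tool jog_arm, never from a script. Its argument "increments" is text: rows parted by semicolons, each of 7 numbers parted by spaces: the shift along the tool's x, y, z in cm, then the turn, a rotation vector about the tool's x, y, z in rad, then the opening, from -1 (shut) to 1 (fully open). A call has exactly 8 rows; each row shifts and turns the commanded pose from where the row before left it, along the tool's axes as they then stand; what a row does not reach is not made up. A row lasts 1/10 s, in which the tool goes at most 50 mm and 8.59 degrees, less where a joint would pass 70% of its speed; a pose out of reach is approached as far as the arm can. A call with a gripper value outside its range is refused whole. The fingers move at their own pace and stop on an object; "squeeze" is the grip in N (left out, the last holds). Time passes only in rows, so rows that do not move let the fingers close, or fill a call up. It gives the time, the measured TCP pose, the force and the opening at its end, in the units of the state.
- r.sense(): the state, without advancing time (a new reading comes with each control period).
- r.grab_frame(name): name is "side" or "top"; returns the picture (480x640x3 uint8, red, green, blue); there is no depth.
- r.camera_info(name): a dict with "K" (3x3 intrinsics, pixels), "rvec" (rotation vector, rad) and "tvec" (3), from world to camera coordinates, as OpenCV has them. Camera axes: x right, y down, z forward; pixel columns grow to the right and rows downward; lengths in mm; the calibration is good to about 2 mm. A picture is of the moment at which its call begins. camera_info takes no time and is no camera call.
- r.sign_off(): hands the job in, once; it reports no verdict.
The state is a dict: "clock": time; "qpos": joint angles; "qvel": joint speeds; "joint_efforts": joint torques, N m; "eef_pos": TCP position; "tcp_rot": TCP orientation; "contact_force": force on the tool from outside, world axes, zero at the start; "wrist_torque": the same for the moment, N m; "opening": opening from 0.0 (shut) to 1.0 (fully open).
Only numpy, scipy, OpenCV 4.12 (cv2) and the standard library are available. Lean on these libraries where they do the work, as an engineer would, in place of code of your own. Each camera call takes 0.05 s, during which the arm holds its last target.

## Working session

There is one attempt and no reset: what is moved stays moved. The work goes in short steps, Python scripts to look and compute and a tool call to move; the robot and the scene stay as the last step left them, time stands still between calls to the robot, and variables do not carry over. Pictures are saved under pics/ and viewed, and the job is handed in when it is done.

Besides the shell and the picture viewer there is one more tool, called after ">>>" as a command line: name --argument value ..., lists and objects as JSON in quotes. jog_arm: Moves the arm, as the interface text tells. Its arguments: {"type":"object","properties":{"increments":{"type":"string"},"squeeze":{"type":"number"}},"required":["increments"]}

```bash
ls; mkdir -p pics; python3 - <<'E'
from rig import r
import cv2
s=r.sense();print(s)
for n in("top","side"):
    im=r.grab_frame(n);cv2.imwrite(f"pics/{n}0.png",cv2.cvtColor(im,cv2.COLOR_RGB2BGR));print(r.camera_info(n))
E
```

```text
pics
{'clock': 0.0, 'qpos': array([ 1.17159209e+00,  3.53672616e-01,  1.63413307e+00,  6.34263827e-06,
        1.15518823e+00, -2.40645830e-03]), 'qvel': array([-0.00029718,  0.0002358 ,  0.00082588, -0.00055027,  0.00117483,
        0.00103895]), 'joint_efforts': array([ 1.93361404e-03, -6.05222368e+01, -3.42086649e+01,  8.74624652e-05,
        8.65385751e-03,  2.10050558e-05]), 'eef_pos': array([241.35982891, 576.00288511, 230.54685121]), 'tcp_rot': array([-3.14019141e+00, -9.17115216e-06,  2.74479231e+00]), 'contact_force': array([-0.32515895, -0.08708204, -0.64128279]), 'wrist_torque': array([-0.02446327,  0.02320712,  0.01188243]), 'opening': 1.0003017999756532}
{'K': array([[605.49526663,   0.        , 315.34723447],
       [  0.        , 605.49526663, 243.09151705],
       [  0.        ,   0.        ,   1.        ]]), 'rvec': array([ 2.18566707, -2.19906772,  0.04480827]), 'tvec': array([ -6.00740717, 533.20035226, 912.28805297])}
{'K': array([[457.01029518,   0.        , 318.38045788],
       [  0.        , 457.01029518, 239.21239117],
       [  0.        ,   0.        ,   1.        ]]), 'rvec': array([ 0.58642063, -2.60472281,  1.28314866]), 'tvec': array([466.37234399, 197.74440904, 596.52350353])}
```

View pics/top0.png

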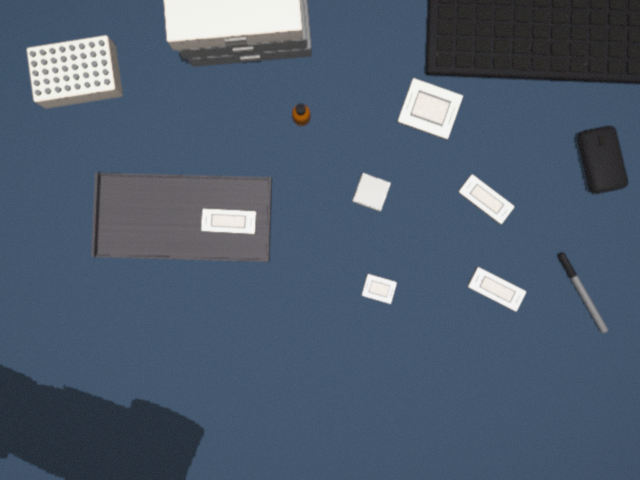

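View pics/side0.png

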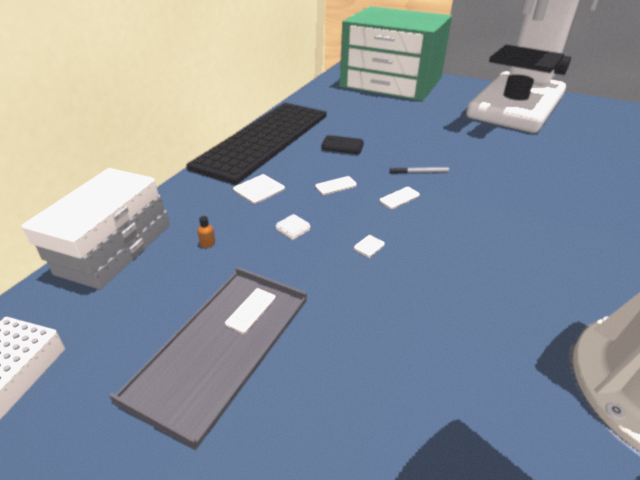

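The top view shows the tray spanning about (95,172)–(271,262), with the starter at (229,221) and the empty end to the left. The two long mailers are at (487,199) and (497,289). The boxes at (372,192), (380,289) and (431,108) are decoys, and the side view agrees.

```bash
cat > h.py <<'E'
import numpy as np, cv2
from rig import r
def ray(n,uv,z):
    c=r.camera_info(n);K=np.array(c["K"]);R=cv2.Rodrigues(np.array(c["rvec"]))[0];t=np.array(c["tvec"])
    uv=np.atleast_2d(uv).astype(float)
    d=(np.linalg.inv(K)@np.c_[uv,np.ones(len(uv))].T).T@R   # world dirs
    C=-R.T@t
    return C+d*((z-C[2])/d[:,2])[:,None]
def proj(n,p):
    c=r.camera_info(n);return cv2.projectPoints(np.atleast_2d(p).astype(float),np.array(c["rvec"]),np.array(c["tvec"]),np.array(c["K"]),None)[0][:,0]
def whites(n,im,z,thr=150,lo=150,hi=8000):
    m=((im.min(2)>thr)*255).astype(np.uint8)
    m=cv2.morphologyEx(m,cv2.MORPH_CLOSE,np.ones((5,5)))
    out=[]
    for c in cv2.findContours(m,cv2.RETR_EXTERNAL,cv2.CHAIN_APPROX_NONE)[0]:
        a=cv2.contourArea(c)
        if a<lo or a>hi: continue
        w=ray(n,c[:,0],z)[:,:2].astype(np.float32)
        (cx,cy),(W,H),an=cv2.minAreaRect(w)
        if W<H: W,H,an=H,W,an+90
        out.append((c[:,0].mean(0).round(),(round(cx,1),round(cy,1)),(round(W,1),round(H,1)),round(np.deg2rad((an+90)%180-90),3)))
    return out
E
python3 - <<'E'
from h import *
for n in("top","side"):
  im=cv2.cvtColor(cv2.imread(f"pics/{n}0.png"),cv2.COLOR_BGR2RGB)
  for z in (8,13):
    print(n,z)
    for o in whites(n,im,z): 
        if 60<o[2][0]<110 and o[2][1]<50: print(o)
# tray outline corners
print(ray("top",[[98,174],[95,256],[268,260],[271,178]],15).round(1))
E
```

```text
top 8
(array([497., 289.]), (461.7, -286.3), (82.7, 35.5), np.float64(1.088))
(array([228., 221.]), (568.9, 125.1), (84.2, 35.6), np.float64(1.512))
(array([486., 199.]), (600.1, -272.5), (83.2, 35.4), np.float64(0.906))
top 13
(array([497., 289.]), (461.8, -284.8), (82.2, 35.3), np.float64(1.088))
(array([228., 221.]), (568.4, 124.4), (83.7, 35.4), np.float64(1.512))
(array([486., 199.]), (599.5, -271.1), (82.8, 35.2), np.float64(0.906))
side 8
(array([250., 310.]), (570.6, 122.6), (91.0, 41.2), np.float64(1.517))
(array([399., 197.]), (460.9, -282.8), (92.4, 45.3), np.float64(1.092))
(array([335., 185.]), (598.8, -269.6), (89.6, 48.9), np.float64(0.907))
side 13
(array([250., 310.]), (567.8, 126.5), (90.1, 40.8), np.float64(1.517))
(array([399., 197.]), (459.1, -274.9), (91.5, 44.8), np.float64(1.092))
(array([335., 185.]), (595.7, -261.8), (88.7, 48.4), np.float64(0.907))
[[641.6 324.5  15. ]
 [515.4 327.6  15. ]
 [507.7  63.   15. ]
 [633.5  58.2  15. ]]
```

```bash
cat >> h.py <<'E'
from scipy.spatial.transform import Rotation as Ro
def Rt(yaw,tilt=0): # tilt>0: tool +x end down
    return Ro.from_euler('xyz',[np.pi,0,yaw])*Ro.from_rotvec([0,-tilt,0])
def delta(p,yaw,tilt=0):
    s=r.sense();R=Ro.from_euler('xyz',s["tcp_rot"])
    Rg=Rt(yaw,tilt)
    d=np.array(p)-s["eef_pos"]
    print("clk",round(s["clock"],2),"pos",s["eef_pos"].round(1),"F",s["contact_force"].round(1),"op",round(s["opening"],3))
    print("turn(tool)",(R.inv()*Rg).as_rotvec().round(4),"shift cm now-axes",(R.inv().apply(d)/10).round(3),"goal-axes",(Rg.inv().apply(d)/10).round(3))
E
python3 - <<'E'
from h import *
delta([600,-271.5,150],0.906)
E
```

```text
clk 0.1 pos [241.4 576.  230.6] F [ 0.5  0.2 -0.4] op 0.999
turn(tool) [-9.0000e-04  1.1000e-03  1.8388e+00] shift cm now-axes [-65.83  -64.299   8.144] goal-axes [-44.583  80.508   8.064]
```

>>> jog_arm --increments "0 0 0.5 0 0 0.115 1;0 0 0.5 0 0 0.115 1;0 0 0.5 0 0 0.115 1;0 0 0.5 0 0 0.115 1;0 0 0.5 0 0 0.115 1;0 0 0.5 0 0 0.115 1;0 0 0.5 0 0 0.115 1;0 0 0.5 0 0 0.115 1"

```text
clock: 0.9
eef_pos: [241.4, 576.1, 190.7]
tcp_rot: [-3.141, 0.001, 1.82]
contact_force: [-0.1, 1.6, -0.5]
opening: 0.994
```

>>> jog_arm --increments "0 0 0.5 0 0 0.115 1;0 0 0.5 0 0 0.115 1;0 0 0.5 0 0 0.115 1;0 0 0.5 0 0 0.115 1;0 0 0.5 0 0 0.115 1;0 0 0.5 0 0 0.115 1;0 0 0.5 0 0 0.115 1;0 0 0.5 0 0 0.115 1"

```text
clock: 1.7
eef_pos: [241.4, 576.1, 150.7]
tcp_rot: [3.141, 0.001, 0.9]
contact_force: [0.4, 0.5, -0.2]
opening: 0.996
```

>>> jog_arm --increments "-1.86 3.35 0 0 0 0 1;-1.86 3.35 0 0 0 0 1;-1.86 3.35 0 0 0 0 1;-1.86 3.35 0 0 0 0 1;-1.86 3.35 0 0 0 0 1;-1.86 3.35 0 0 0 0 1;-1.86 3.35 0 0 0 0 1;-1.86 3.35 0 0 0 0 1"

```text
clock: 2.5
eef_pos: [360.5, 292.3, 151.2]
tcp_rot: [3.142, 0.0, 0.905]
contact_force: [0.6, 0.8, 0.1]
opening: 0.996
```

>>> jog_arm --increments "-1.86 3.35 0 0 0 0 1;-1.86 3.35 0 0 0 0 1;-1.86 3.35 0 0 0 0 1;-1.86 3.35 0 0 0 0 1;-1.86 3.35 0 0 0 0 1;-1.86 3.35 0 0 0 0 1;-1.86 3.35 0 0 0 0 1;-1.86 3.35 0 0 0 0 1"

```text
clock: 3.3
eef_pos: [479.4, 9.7, 151.2]
tcp_rot: [-3.141, 0.0, 0.905]
contact_force: [0.5, 0.6, -0.2]
opening: 1.003
```

>>> jog_arm --increments "-1.86 3.35 0 0 0 0 1;-1.86 3.35 0 0 0 0 1;-1.86 3.35 0 0 0 0 1;-1.86 3.35 0 0 0 0 1;-1.86 3.35 0 0 0 0 1;-1.86 3.35 0 0 0 0 1;-1.86 3.35 0 0 0 0 1;-1.86 3.35 0 0 0 0 1"

```text
clock: 4.1
eef_pos: [598.1, -272.8, 150.9]
tcp_rot: [-3.141, 0.0, 0.905]
contact_force: [-0.3, 0.7, 0.4]
opening: 0.998
```

```bash
python3 - <<'E'
from h import *
delta([600,-271.5,25],0.906)
E
```

```text
clk 4.1 pos [ 598.1 -272.8  150.9] F [-0.3  0.7  0.4] op 0.998
turn(tool) [-0.0007  0.0001 -0.0014] shift cm now-axes [ 0.223  0.081 12.585] goal-axes [ 0.221  0.073 12.585]
```

>>> jog_arm --increments "0.22 0.08 1.5 0 0 0 1;0 0 1.5 0 0 0 1;0 0 1.5 0 0 0 1;0 0 1.5 0 0 0 1;0 0 1.5 0 0 0 1;0 0 1.5 0 0 0 1;0 0 1.5 0 0 0 1;0 0 1.5 0 0 0 1"

```text
clock: 4.9
eef_pos: [599.9, -269.9, 30.0]
tcp_rot: [-3.142, 0.0, 0.905]
contact_force: [0.1, 0.2, 0.6]
opening: 0.998
```

>>> jog_arm --increments "0 0 0.8 0 0 0 0.6;0 0 0.8 0 0 0 0.3;0 0 0.5 0 0 0 0.3;0 0 0.4 0 0 0 0.3;0 0 0.3 0 0 0 0.3;0 0 0.1 0 0 0 0.3;0 0 0 0 0 0 0.3;0 0 0 0 0 0 0.3" --squeeze 25

```text
clock: 5.7
eef_pos: [600.1, -270.2, 2.6]
tcp_rot: [3.141, -0.0, 0.905]
contact_force: [-0.4, 0.0, -0.1]
opening: 0.647
```

```bash
python3 - <<'E'
from h import *
delta([600,-271.5,1],0.906)
for n in ("side","top"):
    im=r.grab_frame(n);cv2.imwrite(f"pics/{n}1.png",cv2.cvtColor(im,cv2.COLOR_RGB2BGR))
im=cv2.imread("pics/side1.png");cv2.imwrite("pics/side1c.png",cv2.resize(im[100:250,230:430],None,fx=4,fy=4)[:600])
E
```

```text
clk 5.7 pos [ 600.1 -270.2    2.6] F [-0.4  0.  -0.1] op 0.647
turn(tool) [ 0.0005 -0.0001 -0.0012] shift cm now-axes [-0.112  0.071  0.162] goal-axes [-0.112  0.071  0.162]
```

View pics/side1c.png

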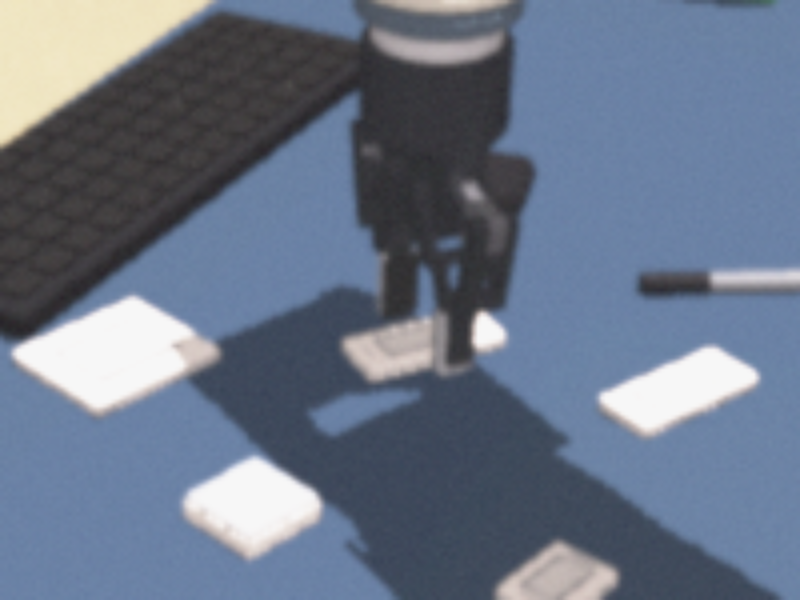

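The crop shows the fingers straddling mailer B (crop ~(430,345)), close to the desk and roughly centred. Closing.

>>> jog_arm --increments "-0.1 0 0.15 0 0 0 0.3;0 0 0 0 0 0 0;0 0 0 0 0 0 -0.2;0 0 0 0 0 0 -0.3;0 0 0 0 0 0 -0.4;0 0 0 0 0 0 -0.4;0 0 0 0 0 0 -0.4;0 0 0 0 0 0 -0.4" --squeeze 30

```text
clock: 6.6
eef_pos: [599.4, -270.9, 1.0]
tcp_rot: [3.141, -0.0, 0.905]
contact_force: [-1.0, -0.9, 3.9]
opening: 0.385
```

>>> jog_arm --increments "0 0 0 0 0 0 -0.5;0 0 0 0 0 0 -0.5;0 0 -0.3 0 0 0 -0.5;0 0 -0.7 0 0 0 -0.5;0 0 -1 0 0 0 -0.5;0 0 -2 0 0 0 -0.5;0 0 -2 0 0 0 -0.5;0 0 -2 0 0 0 -0.5"

```text
clock: 7.4
eef_pos: [599.3, -270.9, 82.2]
tcp_rot: [3.141, -0.0, 0.905]
contact_force: [-0.4, 0.2, -1.3]
opening: 0.391
```

```bash
python3 - <<'E'
from h import *
delta([571,179.5,60],1.525)
for n in ("side",):
    im=r.grab_frame(n);cv2.imwrite(f"pics/{n}2.png",cv2.cvtColor(im,cv2.COLOR_RGB2BGR))
im=cv2.imread("pics/side2.png");cv2.imwrite("pics/side2c.png",cv2.resize(im[50:250,230:430],None,fx=3,fy=3)[:600])
E
```

```text
clk 7.4 pos [ 599.3 -270.9   82.2] F [-0.4  0.2 -1.3] op 0.391
turn(tool) [ 3.000e-04 -0.000e+00 -6.202e-01] shift cm now-axes [ 33.66  -30.053   2.22 ] goal-axes [44.858 -4.891  2.225]
```

View pics/side2c.png

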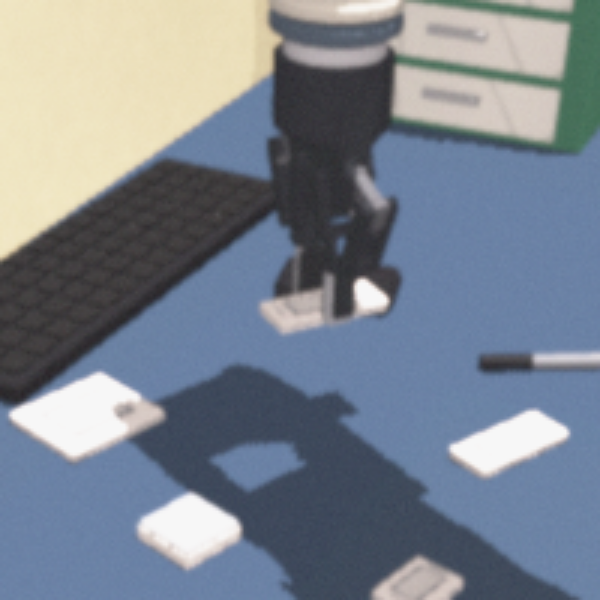

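Mailer B is gripped level, at crop (325,305). Turning and carrying it to the tray.

>>> jog_arm --increments "0 0 0 0 0 -0.124 -0.5;0 0 0 0 0 -0.124 -0.5;0 0 0 0 0 -0.124 -0.5;0 0 0 0 0 -0.124 -0.5;0 0 0 0 0 -0.124 -0.5;2.49 -0.27 0 0 0 0 -0.5;2.49 -0.27 0 0 0 0 -0.5;2.49 -0.27 0 0 0 0 -0.5"

```text
clock: 8.25
eef_pos: [594.5, -195.2, 81.1]
tcp_rot: [3.141, 0.0, 1.524]
contact_force: [0.6, -0.2, -0.3]
opening: 0.382
```

>>> jog_arm --increments "2.49 -0.27 0 0 0 0 -0.5;2.49 -0.27 0 0 0 0 -0.5;2.49 -0.27 0 0 0 0 -0.5;2.49 -0.27 0 0 0 0 -0.5;2.49 -0.27 0 0 0 0 -0.5;2.49 -0.27 0 0 0 0 -0.5;2.49 -0.27 0 0 0 0 -0.5;2.49 -0.27 0 0 0 0 -0.5"

```text
clock: 9.05
eef_pos: [582.2, 5.2, 81.2]
tcp_rot: [3.141, -0.0, 1.525]
contact_force: [-0.3, 0.8, 0.5]
opening: 0.386
```

>>> jog_arm --increments "2.49 -0.27 0.3 0 0 0 -0.5;2.49 -0.27 0.3 0 0 0 -0.5;2.49 -0.27 0.3 0 0 0 -0.5;2.49 -0.27 0.3 0 0 0 -0.5;2.49 -0.27 0.3 0 0 0 -0.5;2.49 -0.27 0.3 0 0 0 -0.5;2.49 -0.27 0.4 0 0 0 -0.5;0 0 0 0 -0.145 0 -0.5"

```text
clock: 9.85
eef_pos: [570.7, 179.2, 59.0]
tcp_rot: [-3.141, 0.145, 1.522]
contact_force: [-1.4, -1.3, -1.9]
opening: 0.387
```

```bash
python3 - <<'E'
from h import *
for n in ("side","top"):
    im=r.grab_frame(n);cv2.imwrite(f"pics/{n}3.png",cv2.cvtColor(im,cv2.COLOR_RGB2BGR))
im=cv2.imread("pics/side3.png");cv2.imwrite("pics/side3c.png",cv2.resize(im[200:450,100:350],None,fx=2.4,fy=2.4)[:600])
im=cv2.imread("pics/top3.png");cv2.imwrite("pics/top3c.png",cv2.resize(im[130:310,60:300],None,fx=3,fy=3)[:600])
im=cv2.cvtColor(im,cv2.COLOR_BGR2RGB)
for o in whites("top",im,13):print(o)
delta([571,179.1,35],1.525,.145)
delta([571,179.1,13],1.525,.145)
E
```

```text
(array([379., 288.]), (463.6, -105.5), (46.9, 35.1), np.float64(1.287))
(array([497., 289.]), (462.0, -284.5), (82.8, 35.2), np.float64(1.089))
(array([224., 219.]), (570.4, 133.6), (103.3, 40.4), np.float64(1.453))
(array([371., 192.]), (611.9, -95.6), (47.1, 46.3), np.float64(-0.35))
(array([ 81., 144.]), (685.5, 349.7), (123.0, 13.3), np.float64(0.578))
(array([430., 108.]), (740.7, -187.4), (82.8, 73.1), np.float64(1.219))
(array([70., 68.]), (807.8, 370.4), (128.7, 88.0), np.float64(-1.421))
(array([231.,  18.]), (881.4, 117.4), (219.1, 65.2), np.float64(1.562))
clk 9.95 pos [572.  181.6  59.1] F [-0.4  1.1 -1.2] op 0.387
turn(tool) [0.0026 0.003  0.0027] shift cm now-axes [ 0.108 -0.097  2.424] goal-axes [ 0.1   -0.091  2.425]
clk 9.95 pos [572.  181.6  59.1] F [-0.4  1.1 -1.2] op 0.387
turn(tool) [0.0026 0.003  0.0027] shift cm now-axes [ 0.432 -0.102  4.6  ] goal-axes [ 0.418 -0.091  4.602]
```

View pics/side3c.png

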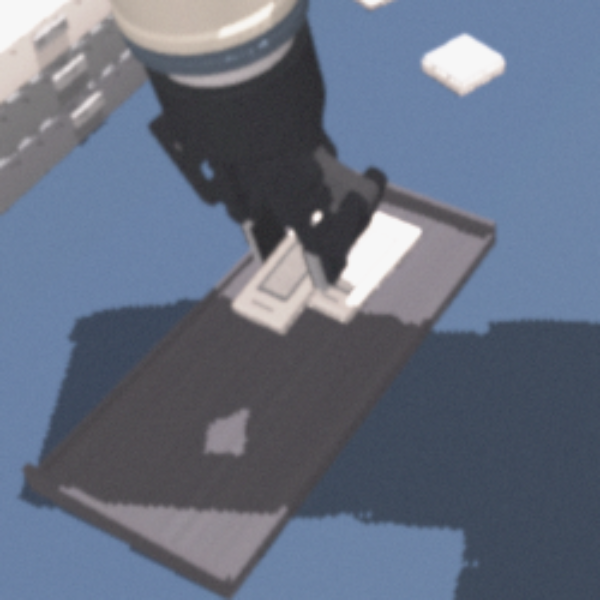

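View pics/top3c.png

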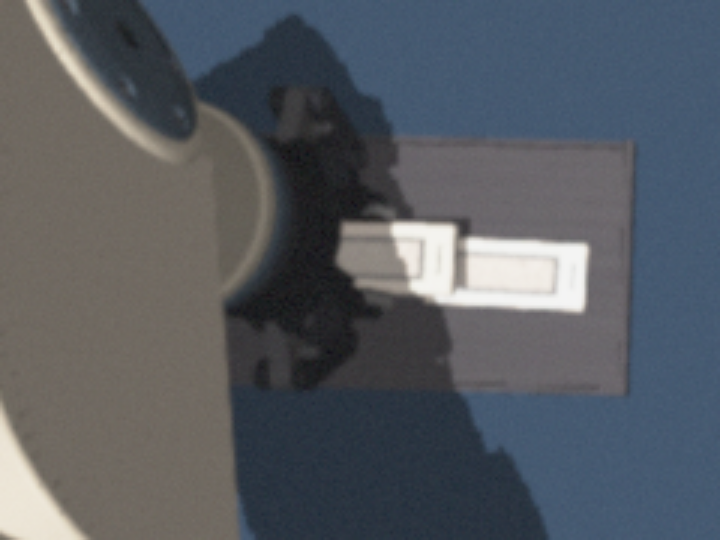

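The views show B tilted with its far end down, its near end over the starter and nothing disturbed. In the top crop the near end is at (455,260), overlapping the starter's left end. Lowering.

>>> jog_arm --increments "0.06 -0.01 0.7 0 0 0 -0.5;0.06 -0.01 0.7 0 0 0 -0.5;0.06 -0.01 0.7 0 0 0 -0.5;0.06 -0.01 0.7 0 0 0 -0.5;0.06 -0.01 0.7 0 0 0 -0.5;0.06 -0.01 0.6 0 0 0 -0.5;0.06 -0.01 0.4 0 0 0 -0.5;0 0 0 0 0 0 -0.5"

```text
clock: 10.75
eef_pos: [570.2, 176.6, 12.9]
tcp_rot: [-3.141, 0.145, 1.525]
contact_force: [-0.8, -0.5, -0.4]
opening: 0.384
```

```bash
python3 - <<'E'
from h import *
for n in ("side",):
    im=r.grab_frame(n);cv2.imwrite(f"pics/{n}4.png",cv2.cvtColor(im,cv2.COLOR_RGB2BGR))
im=cv2.imread("pics/side4.png");cv2.imwrite("pics/side4c.png",cv2.resize(im[250:400,160:310],None,fx=4,fy=4)[:600])
delta([571,179.1,12],1.525,.145)
E
```

```text
clk 10.8 pos [570.4 176.8  13.4] F [-0.7 -0.1 -0.3] op 0.385
turn(tool) [-0.0004  0.0001 -0.0001] shift cm now-axes [0.252 0.048 0.102] goal-axes [0.252 0.048 0.102]
```

View pics/side4c.png

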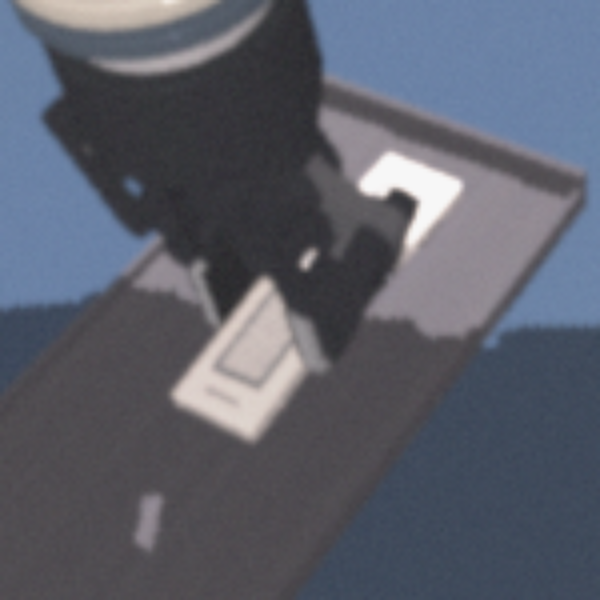

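>>> jog_arm --increments "0.12 0.02 0.05 0 0 0 -0.5;0.12 0.02 0.05 0 0 0 -0.5;0 0 0.05 0 0 0 -0.5;0 0 0 0 0 0 -0.5;0 0 0 0 0 0 -0.5;0 0 0 0 0 0 -0.5;0 0 0 0 0 0 -0.5;0 0 0 0 0 0 -0.5"

```text
clock: 11.6
eef_pos: [571.2, 179.0, 11.9]
tcp_rot: [3.141, 0.145, 1.525]
contact_force: [0.3, 1.9, 0.9]
opening: 0.384
```

>>> jog_arm --increments "0 0 0.03 0 0 0 -0.3;0 0 0 0 0 0 -0.2;0 0 0 0 0 0 -0.1;0 0 0 0 0 0 0;0 0 0 0 0 0 0.1;0 0 0 0 0 0 0.2;0 0 0 0 0 0 0.2;0 0 0 0 0 0 0.2"

```text
clock: 12.4
eef_pos: [571.0, 178.9, 11.5]
tcp_rot: [-3.142, 0.145, 1.525]
contact_force: [0.7, 0.2, 0.1]
opening: 0.601
```

>>> jog_arm --increments "0 0 -0.3 0 0 0 0.2;0 0 -0.7 0 0 0 0.2;0 0 -1.5 0 0 0 0.2;0 0 -2 0 0 0 0.2;0 0 -2 0 0 0 0.2;0 0 0 0 0.145 0 0.2;0 0 -2 0 0 0 0.2;0 0 -2 0 0 0 0.2"

```text
clock: 13.2
eef_pos: [571.3, 187.6, 117.6]
tcp_rot: [3.142, -0.001, 1.524]
contact_force: [-0.3, 0.4, 0.1]
opening: 0.599
```

```bash
python3 - <<'E'
from h import *
for n in ("side",):
    im=r.grab_frame(n);cv2.imwrite(f"pics/{n}5.png",cv2.cvtColor(im,cv2.COLOR_RGB2BGR))
im=cv2.imread("pics/side5.png");cv2.imwrite("pics/side5c.png",cv2.resize(im[250:400,160:310],None,fx=4,fy=4)[:600])
delta([461.7,-285.5,60],1.088)
E
```

```text
clk 13.25 pos [573.4 188.5 121.1] F [ 1.4 -0.1  1.4] op 0.6
turn(tool) [ 0.0042 -0.0031  0.4361] shift cm now-axes [-47.884  -8.97    5.969] goal-axes [-47.168  12.115   6.111]
```

View pics/side5c.png

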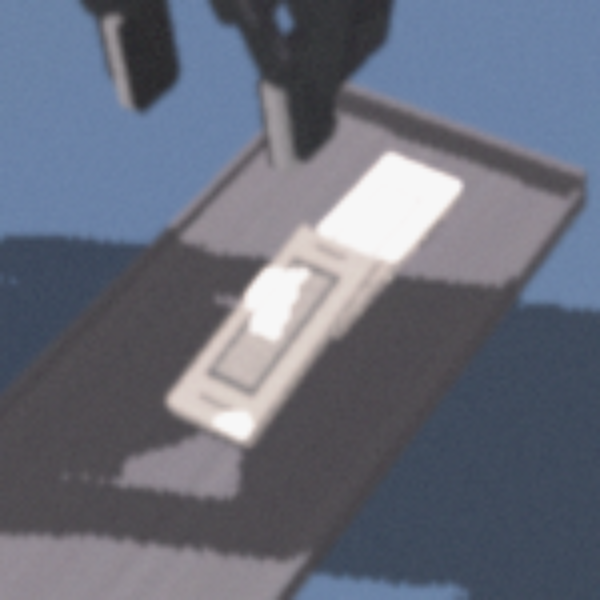

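B is leaning as intended, with its near end on the starter at crop (345,260). Fetching the second mailer.

>>> jog_arm --increments "0 0 0 0 0 0.109 0.3;0 0 0 0 0 0.109 0.3;0 0 0 0 0 0.109 0.3;0 0 0 0 0 0.109 0.3;-2.95 0.76 0.38 0 0 0 0.3;-2.95 0.76 0.38 0 0 0 0.3;-2.95 0.76 0.38 0 0 0 0.3;-2.95 0.76 0.38 0 0 0 0.3"

```text
clock: 14.05
eef_pos: [543.7, 68.9, 101.6]
tcp_rot: [3.141, -0.001, 1.09]
contact_force: [0.2, -0.6, -0.6]
opening: 0.645
```

>>> jog_arm --increments "-2.95 0.76 0.38 0 0 0 0.3;-2.95 0.76 0.38 0 0 0 0.3;-2.95 0.76 0.38 0 0 0 0.3;-2.95 0.76 0.38 0 0 0 0.3;-2.95 0.76 0.38 0 0 0 0.3;-2.95 0.76 0.38 0 0 0 0.3;-2.95 0.76 0.38 0 0 0 0.3;-2.95 0.76 0.38 0 0 0 0.3"

```text
clock: 14.85
eef_pos: [488.4, -168.8, 71.2]
tcp_rot: [3.14, -0.0, 1.089]
contact_force: [-0.6, -1.0, 1.0]
opening: 0.65
```

>>> jog_arm --increments "-2.95 0.76 0.38 0 0 0 0.3;-2.95 0.76 0.38 0 0 0 0.3;-2.95 0.76 0.38 0 0 0 0.3;-2.95 0.76 0.38 0 0 0 0.3;0 0 0.7 0 0 0 0.3;0 0 0.7 0 0 0 0.3;0 0 0.6 0 0 0 0.3;0 0 0 0 0 0 0.3"

```text
clock: 15.65
eef_pos: [460.1, -285.0, 34.3]
tcp_rot: [-3.14, -0.0, 1.09]
contact_force: [-0.4, 0.0, 0.2]
opening: 0.649
```

```bash
python3 - <<'E'
from h import *
for n in ("side","top"):
    im=r.grab_frame(n);cv2.imwrite(f"pics/{n}6.png",cv2.cvtColor(im,cv2.COLOR_RGB2BGR))
im=cv2.imread("pics/side6.png");cv2.imwrite("pics/side6c.png",cv2.resize(im[80:230,330:480],None,fx=4,fy=4)[:600])
im=cv2.imread("pics/top6.png");cv2.imwrite("pics/top6c.png",cv2.resize(im[160:280,80:290],None,fx=3.8,fy=3.8)[:600])
im=cv2.cvtColor(im,cv2.COLOR_BGR2RGB)
for o in whites("top",im,13)[:4]:print(o)
delta([461.7,-285.5,1],1.088)
E
```

```text
(array([376., 286.]), (464.3, -103.8), (43.0, 34.8), np.float64(1.295))
(array([607., 343.]), (383.6, -456.2), (313.7, 109.3), np.float64(-0.193))
(array([211., 220.]), (569.5, 151.7), (138.0, 35.8), np.float64(1.525))
(array([371., 192.]), (611.9, -95.6), (47.1, 46.3), np.float64(-0.35))
clk 15.75 pos [ 460.6 -285.4   34.9] F [-0.9  0.4 -0.6] op 0.647
turn(tool) [-0.0006 -0.0001  0.0021] shift cm now-axes [0.045 0.108 3.393] goal-axes [0.046 0.106 3.393]
```

View pics/side6c.png

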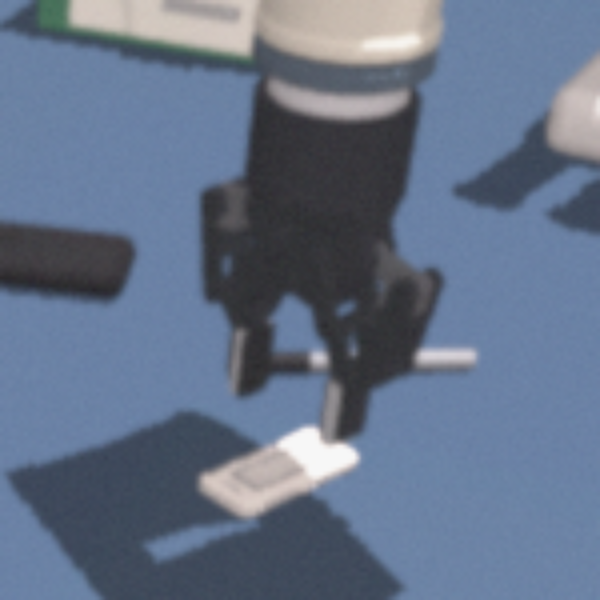

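View pics/top6c.png

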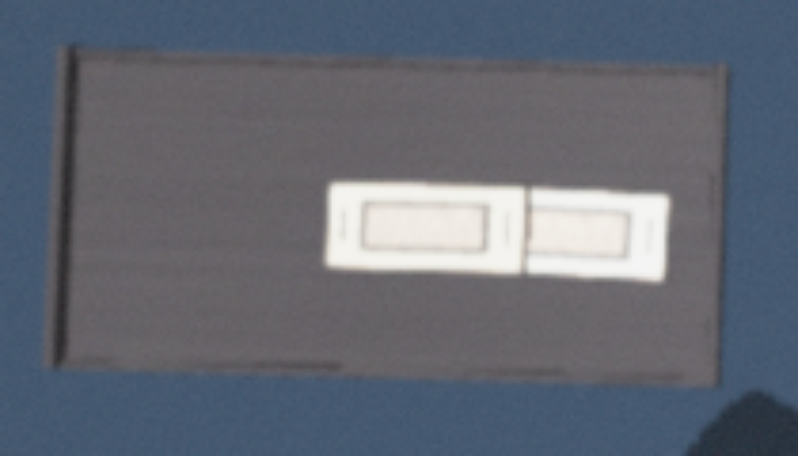

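The top crop shows B in line with the starter. The combined length of 138 mm puts the centres about 55 mm apart. The fingers straddle mailer A, so I'll descend and grip.

>>> jog_arm --increments "0.05 0.1 0.6 0 0 0 0.3;0 0 0.7 0 0 0 0.3;0 0 0.7 0 0 0 0.3;0 0 0.6 0 0 0 0.3;0 0 0.5 0 0 0 0.3;0 0 0.2 0 0 0 0.3;0 0 0.05 0 0 0 0.1;0 0 0 0 0 0 0"

```text
clock: 16.55
eef_pos: [461.6, -286.4, 1.5]
tcp_rot: [3.142, 0.0, 1.089]
contact_force: [-0.2, 0.8, 0.5]
opening: 0.503
```

>>> jog_arm --increments "0 0 0 0 0 0 -0.1;0 0 0 0 0 0 -0.2;0 0 0 0 0 0 -0.3;0 0 0 0 0 0 -0.4;0 0 0 0 0 0 -0.4;0 0 0 0 0 0 -0.4;0 0 0 0 0 0 -0.5;0 0 0 0 0 0 -0.5"

```text
clock: 17.35
eef_pos: [461.8, -286.5, 2.0]
tcp_rot: [3.141, 0.0, 1.089]
contact_force: [-0.8, -0.2, 5.8]
opening: 0.383
```

```bash
python3 - <<'E'
from h import *
delta([461.7,-285.5,1],1.088)
E
```

```text
clk 17.35 pos [ 461.8 -286.5    2. ] F [-0.8 -0.2  5.8] op 0.383
turn(tool) [0.0007 0.0001 0.0008] shift cm now-axes [ 0.086 -0.056  0.101] goal-axes [ 0.086 -0.056  0.101]
```

>>> jog_arm --increments "0 0 -0.3 0 0 0 -0.5;0 0 -0.7 0 0 0 -0.5;0 0 -1 0 0 0 -0.5;0 0 -2 0 0 0 -0.5;0 0 -2 0 0 0 -0.5;0 0 -2 0 0 0 -0.5;0 0 -1 0 0 0 -0.5;0 0 0 0 0 0 -0.5"

```text
clock: 18.15
eef_pos: [462.5, -286.9, 93.3]
tcp_rot: [3.139, 0.0, 1.089]
contact_force: [0.8, -0.7, -1.0]
opening: 0.386
```

```bash
python3 - <<'E'
from h import *
im=r.grab_frame("side")
im=im[:,:,::-1];cv2.imwrite("pics/side7c.png",cv2.resize(im[50:230,330:510],None,fx=3.3,fy=3.3)[:600])
delta([573.2,234,60],1.525)
E
```

```text
clk 18.2 pos [ 461.8 -286.5   92.1] F [ 0.2 -0.6 -1.2] op 0.385
turn(tool) [ 1.400e-03  4.000e-04 -4.362e-01] shift cm now-axes [ 51.286 -14.27    3.187] goal-axes [52.51   8.741  3.214]
```

View pics/side7c.png

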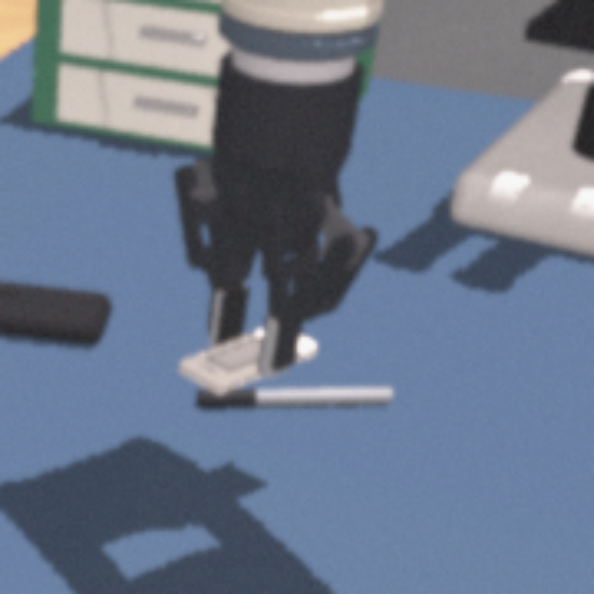

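A is held level, at crop (250,360). Carrying it to the third position.

>>> jog_arm --increments "0 0 0 0 0 -0.109 -0.5;0 0 0 0 0 -0.109 -0.5;0 0 0 0 0 -0.109 -0.5;0 0 0 0 0 -0.109 -0.5;2.62 0.44 0 0 0 0 -0.5;2.62 0.44 0 0 0 0 -0.5;2.62 0.44 0 0 0 0 -0.5;2.62 0.44 0 0 0 0 -0.5"

```text
clock: 19.0
eef_pos: [483.3, -181.3, 90.4]
tcp_rot: [-3.14, -0.001, 1.524]
contact_force: [0.3, -0.2, -0.5]
opening: 0.388
```

>>> jog_arm --increments "2.62 0.44 0 0 0 0 -0.5;2.62 0.44 0 0 0 0 -0.5;2.62 0.44 0 0 0 0 -0.5;2.62 0.44 0 0 0 0 -0.5;2.62 0.44 0 0 0 0 -0.5;2.62 0.44 0 0 0 0 -0.5;2.62 0.44 0 0 0 0 -0.5;2.62 0.44 0 0 0 0 -0.5"

```text
clock: 19.8
eef_pos: [528.1, 26.4, 90.4]
tcp_rot: [-3.14, 0.0, 1.525]
contact_force: [-0.1, -0.1, 0.2]
opening: 0.386
```

>>> jog_arm --increments "2.62 0.44 0.2 0 0 0 -0.5;2.62 0.44 0.2 0 0 0 -0.5;2.62 0.44 0.3 0 0 0 -0.5;2.62 0.44 0.4 0 0 0 -0.5;2.62 0.44 0.5 0 0 0 -0.5;2.62 0.44 0.5 0 0 0 -0.5;2.62 0.44 0.5 0 0 0 -0.5;2.62 0.44 0.5 0 0 0 -0.5"

```text
clock: 20.6
eef_pos: [572.8, 233.8, 58.8]
tcp_rot: [-3.14, 0.001, 1.525]
contact_force: [0.2, 0.6, -0.5]
opening: 0.377
```

>>> jog_arm --increments "0 0 0 0 -0.145 0 -0.5;0 0 0.4 0 0 0 -0.5;0 0 0.4 0 0 0 -0.5;0 0 0.4 0 0 0 -0.5;0 0 0.3 0 0 0 -0.5;0 0 0 0 0 0 -0.5;0 0 0 0 0 0 -0.5;0 0 0 0 0 0 -0.5"

```text
clock: 21.4
eef_pos: [573.7, 230.6, 46.0]
tcp_rot: [3.141, 0.144, 1.524]
contact_force: [-0.4, -0.4, 0.2]
opening: 0.384
```

```bash
python3 - <<'E'
from h import *
im=r.grab_frame("side")[:,:,::-1]
cv2.imwrite("pics/side8c.png",cv2.resize(im[250:430,130:310],None,fx=3.3,fy=3.3)[:600])
delta([573.2,233.6,13.0],1.525,.145)
E
```

```text
clk 21.45 pos [573.7 230.7  46. ] F [ 0.3 -0.5 -0.4] op 0.387
turn(tool) [ 0.0003 -0.0004 -0.0007] shift cm now-axes [ 0.758 -0.063  3.226] goal-axes [ 0.76  -0.062  3.226]
```

View pics/side8c.png

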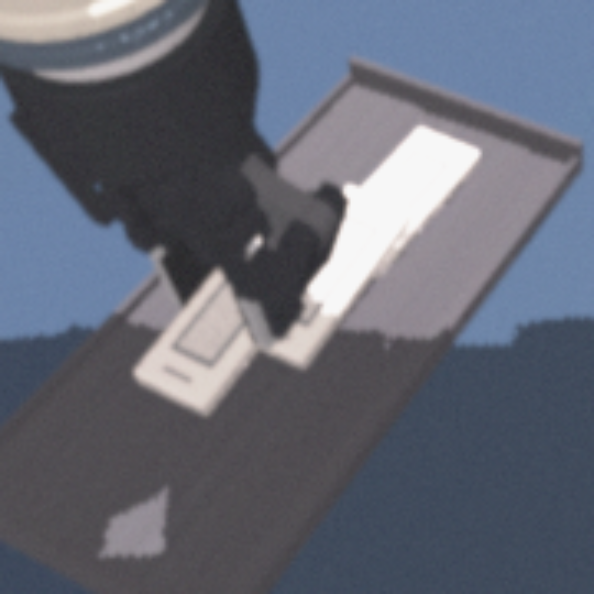

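A is tilted correctly above the row, at crop (200,340). Lowering.

>>> jog_arm --increments "0.15 0 0.6 0 0 0 -0.5;0.15 0 0.6 0 0 0 -0.5;0.15 -0.02 0.6 0 0 0 -0.5;0.15 -0.02 0.6 0 0 0 -0.5;0.15 -0.02 0.4 0 0 0 -0.5;0 0 0.3 0 0 0 -0.5;0 0 0.05 0 0 0 -0.5;0 0 0 0 0 0 -0.5"

```text
clock: 22.25
eef_pos: [573.0, 233.7, 13.4]
tcp_rot: [-3.142, 0.145, 1.525]
contact_force: [-0.3, 0.8, -0.7]
opening: 0.383
```

>>> jog_arm --increments "0 0 0.05 0 0 0 -0.5;0 0 0 0 0 0 -0.5;0 0 0 0 0 0 -0.5;0 0 0 0 0 0 -0.5;0 0 0 0 0 0 -0.5;0 0 0 0 0 0 -0.5;0 0 0 0 0 0 -0.5;0 0 0 0 0 0 -0.5"

```text
clock: 23.05
eef_pos: [573.1, 233.7, 13.1]
tcp_rot: [3.141, 0.145, 1.525]
contact_force: [-0.1, 0.5, 1.2]
opening: 0.387
```

```bash
python3 - <<'E'
from h import *
im=r.grab_frame("side")[:,:,::-1]
cv2.imwrite("pics/side9c.png",cv2.resize(im[270:420,140:290],None,fx=4,fy=4)[:600])
delta([573.2,233.6,12.0],1.525,.145)
E
```

```text
clk 23.1 pos [573.1 233.7  13.1] F [-0.8  0.2  1.9] op 0.385
turn(tool) [ 0.0001 -0.     -0.0003] shift cm now-axes [0.007 0.013 0.106] goal-axes [0.007 0.013 0.106]
```

View pics/side9c.png

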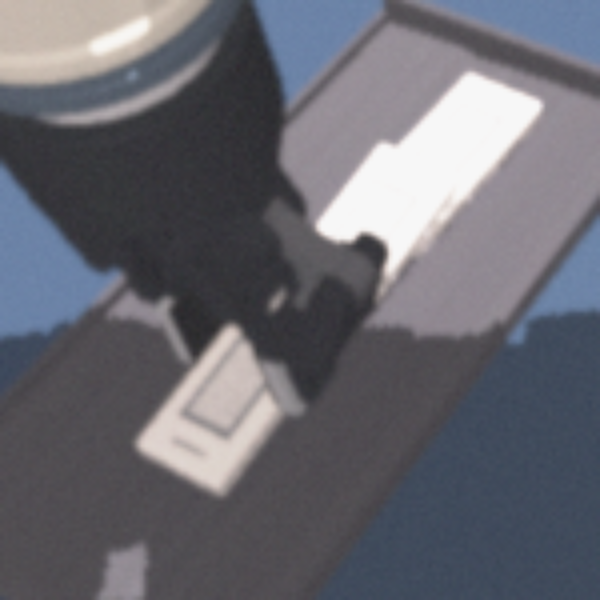

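The far end is down (crop (185,470)), and about 1.5 N shows light contact. Releasing.

>>> jog_arm --increments "0 0 0.03 0 0 0 -0.3;0 0 0 0 0 0 -0.2;0 0 0 0 0 0 -0.1;0 0 0 0 0 0 0;0 0 0 0 0 0 0.1;0 0 0 0 0 0 0.2;0 0 0 0 0 0 0.2;0 0 0 0 0 0 0.2"

```text
clock: 23.9
eef_pos: [573.0, 233.7, 12.7]
tcp_rot: [3.142, 0.145, 1.525]
contact_force: [-0.5, 0.2, 0.4]
opening: 0.598
```

>>> jog_arm --increments "0 0 -0.3 0 0 0 0.2;0 0 -0.7 0 0 0 0.2;0 0 -1.5 0 0 0 0.2;0 0 -2 0 0 0 0.2;0 0 -2 0 0 0 0.2;0 0 0 0 0.145 0 0.2;0 0 -2 0 0 0 0.2;0 0 -2 0 0 0 0.2"

```text
clock: 24.7
eef_pos: [573.3, 242.3, 118.7]
tcp_rot: [3.142, -0.001, 1.524]
contact_force: [0.9, -0.2, 0.3]
opening: 0.601
```

>>> jog_arm --increments "-3.5 -2 -2 0 0 0 0.2;-3.5 -2 -2 0 0 0 0.2;-3.5 -2 0 0 0 0 0.2;-3.5 -2 0 0 0 0 0.2;-3.5 -2 0 0 0 0 0.2;-3.5 -2 0 0 0 0 0.2;-3.5 -2 0 0 0 0 0.2;-3.5 -2 0 0 0 0 0.2"

```text
clock: 25.5
eef_pos: [400.1, -30.3, 158.2]
tcp_rot: [3.14, 0.0, 1.525]
contact_force: [1.0, -1.1, 0.3]
opening: 0.601
```

```bash
python3 - <<'E'
from h import *
for n in("top","side"):
    im=r.grab_frame(n);cv2.imwrite(f"pics/{n}10.png",im[:,:,::-1])
    for o in whites(n,im,13):
        if 500<o[1][0]<660 and 60<o[1][1]<300: print(n,o)
im=cv2.imread("pics/side10.png");cv2.imwrite("pics/side10c.png",cv2.resize(im[260:440,110:310],None,fx=3.3,fy=3.3)[:600])
im=cv2.imread("pics/top10.png");cv2.imwrite("pics/top10c.png",cv2.resize(im[160:280,80:290],None,fx=3.8,fy=3.8)[:600])
delta([573.2,233.6,12.0],1.525,.145)
E
```

```text
top (array([193., 220.]), (570.6, 179.4), (192.9, 35.8), np.float64(1.528))
side (array([224., 339.]), (573.3, 179.3), (197.2, 47.8), np.float64(1.528))
clk 25.6 pos [398.1 -31.7 157.8] F [ 0.3  0.5 -0.2] op 0.601
turn(tool) [-0.0007 -0.1443 -0.0027] shift cm now-axes [27.358 16.206 14.555] goal-axes [29.125 16.273 10.482]
```

View pics/side10c.png

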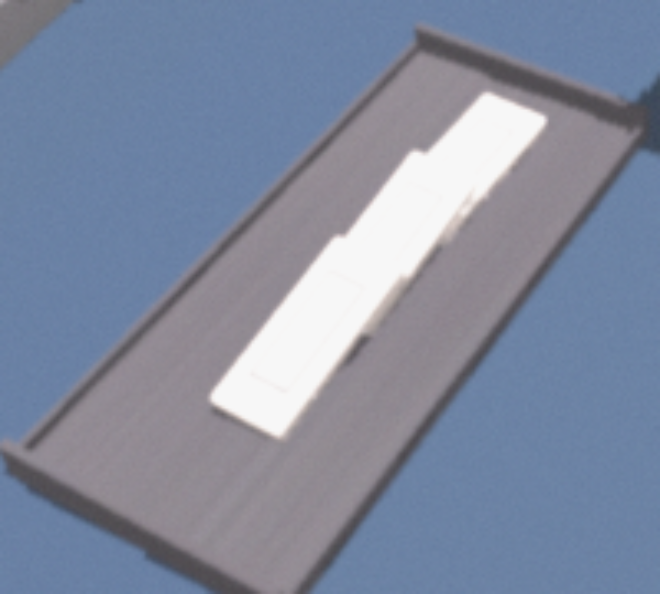

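View pics/top10c.png

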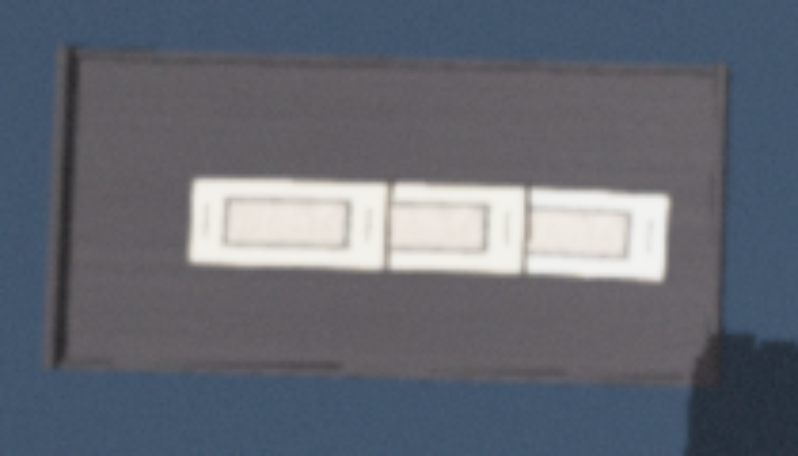

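The row is as asked. It measures 193 mm overall (expected 82+110=192), its pieces are in line, and both seams are visible at top-crop x≈387 and 525. The starter's end at crop x≈667 has not moved, and the arm is clear.

```bash
python3 -c "
from rig import r
print(r.sign_off())"
```

```text
the job is handed in; nothing more can be done
None
```

I picked up both long mailers from the desk and laid them in the tray as shingles after the first one. Each has its far end tilted down about 8° (0.145 rad). The job was handed in at about 25.6 s of the 51 s allowed.

- **Spacing:** in the last top view the row measures 193 × 36 mm. That puts the centres about 55 mm apart, an overlap of about 27 mm.
- **Alignment:** the whole row lies along one straight line, at 1.528 rad in the top view and 1.528 rad in the side view.
- **First mailer:** its exposed end showed no visible movement between the top views.
- **Contact:** the highest force in my readings was about 6 N, while gripping the second mailer. The arm was clear of everything at hand-in.

I did not measure the tilt of the mailers after letting go. It is inferred from the tool angle at release and from how they look in the side view. No check failed. The two cameras' estimates of the row centre differ by about 3 mm, slightly more than the stated 2 mm calibration error.

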